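Tip a rosewood block into the stock tray

ROBOT

A 7-joint arm with a two-finger parallel gripper is mounted at the origin on the work surface. World frame = base frame: x ahead of the robot, y to its left, z up, the work surface at z = 0. Lengths are in m, angles in degrees, forces in N, time in s.
With the tool pointing down it reaches from about 0.425 to 0.875 m from the base axis. Payload 4.7 kg.
Tool frame: the origin (TCP) lies between the finger pads; the fingertips stand 8 mm ahead of it and the grasp point (between the pads) lies 11 mm behind it; z points along the fingers, y is the line along which they close (so a half turn about z gives the same grasp; the last joint's range is limited). The gripper opens to 87 mm and grips with 3 to 60 N. Pads are 19 mm wide; open, the fingers measure 117 mm over their backs; the gripper's body (75 mm by 190 mm) begins 51 mm behind the grasp point.
Start: joints at [70.594, 18.392, -4.016, 83.108, 1.295, 78.541, -3.26], TCP at [0.225, -0.61, 0.193] pointing down, gripper open.
Joint ranges: [-163.93, 163.93], [-17.29, 119.83], [-79.2, 71.16], [3.27, 140.29], [-89.18, 269.18], [5.43, 117.66], [-154.24, 154.24]. Speed limits (degrees/s): [147.25, 147.25, 180, 180, 180, 180, 180].

INTERFACE

Orientations are given as [roll, pitch, yaw] about the fixed x, y, z axes, in that order (R = Rz(yaw) Ry(pitch) Rx(roll)).
In Python, from cell import env, viewer gives the robot as it stands. The module is installed in compiled form; this text tells all that it offers.
- The arm moves only by the tool arm_command, never from a script. Its argument "series" is a list of rows, each a list of 2 entries, a list of its own where there are three numbers: the shift along the tool's x, y, z in mm, then the turn about the tool's z in rad. A call has exactly 5 rows; each row is the pose to reach, as a shift and turn from the pose commanded when the call began, along the tool's axes at that moment; what a row does not reach only later rows make up. A row lasts 1/10 s, in which the tool goes at most 50 mm and 8.59 degrees, less where a joint would pass 70% of its speed; a pose out of reach is approached as far as the arm can. A call with a gripper value outside its range is refused whole. "grip" is the gripper command: -1 is fully open, 1 is shut, values between are in proportion, set as the call begins (left out, the last holds). The fingers move at their own pace and stop on an object; "grip_force" is the grip in N (left out, the last holds). Time passes only in rows, so rows that repeat a pose let the fingers close, or fill a call up. It gives the time, the measured TCP pose, the force, the opening and the grip force at its end, in the units of the state.
- env.get_obs(): the state, without advancing time (a new reading comes with each control period).
- viewer.read_camera(name): name is "scene" or "top"; returns (picture, depth): 384x512x3 uint8, blue, green, red; 384x512 float32, m along the optical axis (not along the pixel's ray), 0 where there is no reading.
- viewer.calibration(name): a dict with "K" (3x3 intrinsics, pixels), "T" (4x4, takes a point from camera to world coordinates). Camera axes: x right, y up, looking along -z (the intrinsics and any distortion apply to the point x, -y, -z); pixel columns grow to the right and rows downward; lengths in m; the calibration is good to about 2 mm. A picture is of the moment at which its call begins. calibration takes no time and is no camera call.
- env.sign_off(): hands the job in; it is judged then, once.
The state is a dict: "time_s": time; "qpos": joint angles; "joint_velocities": joint speeds; "effort": joint torques, N m; "tool_pos": TCP position; "tool_rot": TCP orientation; "force": force on the tool from outside, world axes, zero at the start; "wrist_torque": the same for the moment, N m; "grip_width": finger opening in m; "grasp_force": force on a finger pad.
Only numpy, scipy, OpenCV 4.12 (cv2) and the standard library are available. Lean on these libraries where they do the work, as an engineer would, in place of code of your own. Each camera call takes 0.05 s, during which the arm holds its last target. There are 200 camera calls.

TASK

Take the dark rosewood block from its leaning stand and lower it into the metal tipping bucket, without dropping it in. Once the block is let go and lies still in the upright bucket, push the bucket all the way over past its latch (the red pedal is there for that) so that it dumps the block into the wooden tray, then get clear and let it swing fully home. Leave the pale maple block and all other loose things where they are.

Things in the scene. Friction and masses are not known exactly. Their poses are not given: they have to be found in the camera images.
- dark_block: Dark brown rosewood block, 24 mm thick (its x) x 110 mm wide (y) x 100 mm tall (z), 0.14-0.28 kg. Origin: centre of its 24 x 110 mm underside. At the start it leans 32 degrees on its stand: z points up and back towards the robot and to its right, x away and up. Only the lower 50 mm of its -x face is backed by the stand: the upper half is free on both faces, to be pinched across its thickness along its slope.
- dark_stand: Fixed plywood stand that holds the dark block; foot 120 x 130 x 12 mm; the block's lower edge is 60 mm up. Origin on the table under that edge; x points away from the robot and to the left (yaw 0.45 to 0.85). This stand and the pale block's may stand in either order.
- pale_block: Pale maple block of the same size and frame as the dark one, leaning on its own equal stand. Must stay there.
- station: Fixed bucket station. Origin on the table under the bucket's hinge axis, which is 170 mm up along y. x points away from the robot, the dumping direction. Green posts 10 mm thick, 182 mm high at y = -94 and +94 mm; latch outside the left (+y) post, pedal outside the right one. The plywood tray belongs to it: outside 280 x 280 x 55 mm, walls 8 mm, from x = 15 to 295 mm.
- tray_mid (a point): Centre of the tray's inner floor, 8 mm above the table; the axes are the station's. Inside, the tray is 264 x 264 mm, its walls rise 47 mm above this floor.
- bucket (a joint): Angle of the tipping bucket, rad: 0 = upright, latched, home (stop); grows as front plate and pedal go down, to the stop at 1.2. A spring always drives it back (0.42 N m at 0, 0.78 at 1.2); the latch adds a bump that gives way between 0 and 0.4 rad. Pressing the pedal takes about 4 to 10 N. It does not stay tipped: let go, it swings home within a second.
- bucket_fold (a point): Inner bottom corner of the bucket, mid-width; upright, 15 mm behind and 35 mm below the hinge axis. Axes: the station's when upright; it turns with the bucket. Open L of 3 mm sheet: from the fold a 120 mm front plate rises forward (+x) 20 degrees above level and a 95 mm back wall, square to it, leans backward 20 degrees from vertical. 142 mm wide inside; end cheeks 85 mm above the plate.
- bucket_pocket (a point): Point in the middle of the bucket's pocket, 30 mm from the front plate and 30 mm from the back wall. A standing or lying block that rests in the bucket has its centre about 30 mm from here, its 110 mm width along the bucket's width.
- push_pad (a point): Upper face of the red pedal, 95 mm from the hinge axis and 150 mm right (station -y) of the bucket's middle; turns with the bucket. The plate (65 to 145 mm out, 52 mm wide, 8 mm thick) points forward and 38 degrees up at home, 31 degrees down fully tipped. Pushed straight down 75 mm in front of the axis (station x), the contact goes from 59 mm above the axis to 45 mm below it.
- glue_bottle: White glue bottle with orange cap, 60 mm across, 140 mm tall; origin at the centre of its foot. Bystander.
- varnish_jar: Amber jar, 70 mm across, 80 mm tall; origin at the centre of its foot. Bystander.
- mug: Blue mug, 80 mm across, 90 mm tall; origin at the centre of its foot. Bystander.
- hammer: Wooden hammer lying on the table, highest part under 50 mm. Bystander.
- screwdriver: Screwdriver lying on the table. Bystander.
- clamp: Bar clamp lying on the table, bar 220 mm long, red jaws 62 mm high; origin at the middle of the bar's underside. Bystander.
Things that resemble listed ones, but are neither listed nor needed, are in the scene too. There is more than one size of the dark_block; the one meant has the size given above.

How it is judged (in metres and radians):
On the way, in this order (a step that is already met when the one before it is completed fails the run):
1. the dark block lies still and let go in the upright bucket (distance between dark_block and bucket_fold below 0.115 m and z of dark_block in the frame of bucket_fold above -0.005 m and distance between dark_block and bucket_pocket below 0.08 m and contact force between the fingers and dark_block below 0.1 N and value of joint bucket below 0.1 rad and linear speed of dark_block below 0.03 m/s), for 0.3 s.
2. the bucket is pushed past its latch and right over (beyond 1.0 of its 1.2 rad) (value of joint bucket above 1 rad).
At the end, for the whole second after the job is handed in: The dark block is at rest in the tray (its origin inside the tray's inner outline and less than 110 mm above the table), the bucket has swung back to within 0.06 rad of home, and the robot touches nothing (x of dark_block in the frame of tray_mid between -0.135 and 0.135 m and y of dark_block in the frame of tray_mid between -0.135 and 0.135 m and height (world z) of dark_block below 0.11 m and linear speed of dark_block below 0.02 m/s and value of joint bucket below 0.06 rad).
It fails at once if the dark block is dropped into the bucket (falls free faster than 0.8 m/s before the bucket is tipped) (linear speed of dark_block above 0.8 m/s and contact force between the fingers and dark_block below 0.05 N and value of joint bucket below 0.12 rad and height (world z) of dark_block above 0.13 m).
It fails at once if the pale block is moved more than 15 mm (distance of pale_block from where it was at the start of the episode above 0.015 m).
It fails at once if another loose thing is moved more than 30 mm (distance of any of glue_bottle, varnish_jar, mug, hammer, screwdriver, clamp from where it was at the start of the episode above 0.03 m).
It also fails if it takes over 56 s, if anything falls off the work surface, if the arm or the gripper's body presses on something with over 40 N, if the wrist force passes 120 N, or if a joint passes its speed limit or range.

## Working session

There is one attempt and no reset: what is moved stays moved. The work goes in short steps, Python scripts to look and compute and a tool call to move; the robot and the scene stay as the last step left them, time stands still between calls to the robot, and variables do not carry over. Pictures are saved under pics/ and viewed, at most 10 in all, crops included, and the job is handed in when it is done.

Besides the shell and the picture viewer there is one more tool, called after "Call:" in YAML: its name, and indented under it one key for each argument. arm_command: Moves the arm, as the interface text tells. Its arguments: {"type":"object","properties":{"series":{"type":"array"},"grip":{"type":"number"},"grip_force":{"type":"number"}},"required":["series"]}

```bash
mkdir -p pics; cat > h.py <<'E'
import numpy as np, cv2
from cell import env, viewer
from scipy.spatial.transform import Rotation as R
def grab(n):
    p,d=viewer.read_camera(n); c=viewer.calibration(n); K=np.array(c["K"]);T=np.array(c["T"])
    v,u=np.mgrid[:384,:512]
    X=np.stack([(u-K[0,2])/K[0,0]*d,-(v-K[1,2])/K[1,1]*d,-d],-1)
    return p,d,X@T[:3,:3].T+T[:3,3],c
E
python3 - <<'E'
from h import *
o=env.get_obs(); print(o)
for n in("scene","top"):
    p,d,W,c=grab(n); np.savez(n+".npz",p=p,d=d,W=W); cv2.imwrite(f"pics/{n}0.png",cv2.resize(p,(800,600)))
    print(n,{k:np.round(v,3).tolist() if k in"KT" else v for k,v in c.items()},(d>0).mean())
E
```

```text
{'time_s': 0.0, 'qpos': array([70.59464828, 18.43726239, -4.01740094, 83.17308804,  1.294689  ,
       78.53965727, -3.26106241]), 'joint_velocities': array([ 0.02099597,  0.06694212, -0.06880562, -0.07431012,  0.00812947,
       -0.01245887, -0.07047968]), 'effort': array([-3.32122490e-04, -4.91289639e+01, -4.03972529e-01, -3.12523091e+01,
       -6.38511172e-02,  4.38740419e-02,  2.04685966e-04]), 'tool_pos': array([ 0.22435349, -0.60942901,  0.19189806]), 'tool_rot': array([-1.79895222e+02,  4.73608423e-03,  2.02157149e+01]), 'force': array([0.24160498, 0.2683969 , 0.46661171]), 'wrist_torque': array([-0.00873942, -0.00652782, -0.00250188]), 'grasp_force': 0.0, 'grip_width': 0.08697132894113999}
scene {'K': [[350.622, 0.0, 256.3], [0.0, 350.622, 188.734], [0.0, 0.0, 1.0]], 'T': [[0.331, -0.689, 0.644, 1.232], [0.944, 0.242, -0.226, -0.175], [-0.0, 0.683, 0.73, 0.934], [0.0, 0.0, 0.0, 1.0]]} 0.9961293538411459
top {'K': [[406.789, 0.0, 261.805], [0.0, 406.789, 188.438], [0.0, 0.0, 1.0]], 'T': [[0.013, 0.985, -0.175, 0.319], [-1.0, 0.008, -0.026, 0.036], [-0.024, 0.175, 0.984, 1.305], [0.0, 0.0, 0.0, 1.0]]} 0.9958597819010416
```

View pics/scene0.png

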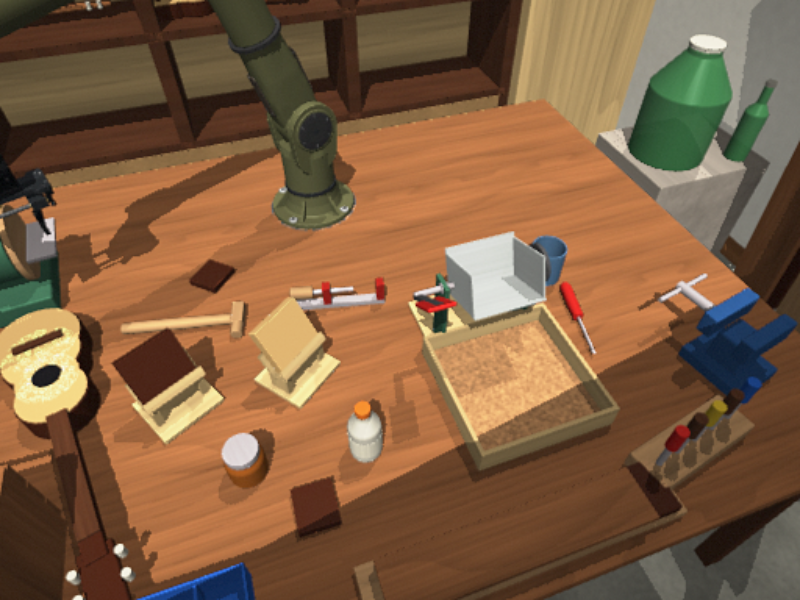

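View pics/top0.png

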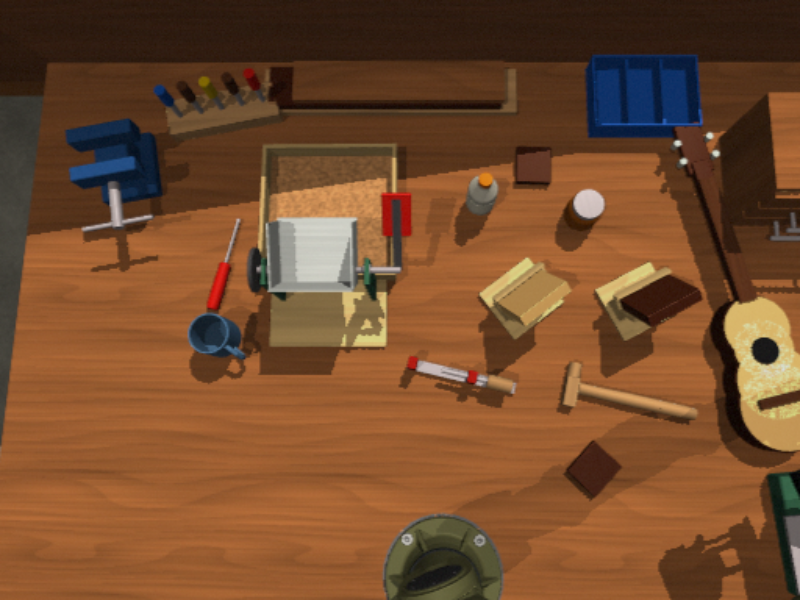

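The scene view shows the dark block on its stand at (155,365), the pale one at (288,335), the bucket at (495,275), the tray at (520,385) and the red pedal at (437,303), all in 800x600 pixels. In the top view the dark block is at (660,298), the bucket at (312,255) and the pedal at (397,213). Next I measure them with the depth images.

```bash
python3 - <<'E'
from h import *
from scipy.spatial import ConvexHull
D={n:np.load(n+".npz") for n in("scene","top")}
s=.64
def roi(n,x0,y0,x1,y1):
    z=D[n]; sl=np.s_[int(y0*s):int(y1*s),int(x0*s):int(x1*s)]
    return z["p"][sl].reshape(-1,3).astype(float),z["W"][sl].reshape(-1,3)
# dark block: dark pixels high up
for n,b in(("scene",(105,320,215,415)),("top",(600,260,710,335))):
    p,W=roi(n,*b); m=(p.max(1)<110)&(W[:,2]>.06)&(W[:,2]<.2); W=W[m]
    best=None; rng=np.random.default_rng(0)
    for _ in range(400):
        a=W[rng.choice(len(W),3,False)]; q=np.cross(a[1]-a[0],a[2]-a[0]); l=np.linalg.norm(q)
        if l<1e-5: continue
        k=abs((W-a[0])@q/l)<.003
        if best is None or k.sum()>best.sum(): best=k
    P=W[best]; c=P.mean(0); nn=np.linalg.svd(P-c)[2][2]; nn*=np.sign(nn[2])
    (cc,sz,an)=0,0,0
    yb=np.cross([0,0,1],nn); yb/=np.linalg.norm(yb); zb=np.cross(nn,yb)
    q=np.c_[(P-c)@yb,(P-c)@zb]; lo,hi=np.percentile(q,[.5,99.5],axis=0)
    cen=c+yb*(lo+hi)[0]/2+zb*(lo+hi)[1]/2
    print(n,len(W),len(P),"n",nn.round(3),"yaw",np.arctan2(nn[1],nn[0]).round(3),"tilt",np.degrees(np.arcsin(nn[2])).round(1),"ext",(hi-lo).round(3),"facecen",cen.round(4),"zmax",W[:,2].max().round(3))
    print("  topedge mid of +x face",(cen+zb*(hi-lo)[1]/2).round(4),"origin est",(cen-.012*nn-zb*.05).round(4))
# tray rim: height 55mm, plywood
p,W=roi("top",255,130,405,350)
m=(abs(W[:,2]-.055)<.006); q=W[m][:,:2].astype(np.float32); r=cv2.minAreaRect(q); print("tray rim pts",len(q),r, cv2.boxPoints(r).round(3).tolist())
# pedal red
for n,b in(("top",(375,180,420,250)),("scene",(405,280,470,320))):
    p,W=roi(n,*b); m=(p[:,2]>110)&(p[:,1]<60)&(p[:,0]<60)&(W[:,2]>.15); P=W[m]; print("pedal",n,len(P),P.mean(0).round(3),np.percentile(P,[1,99],axis=0).round(3).tolist())
# bucket grey
p,W=roi("top",240,200,365,300); m=(p.min(1)>130)&(np.ptp(p,axis=1)<30)&(W[:,2]>.12); P=W[m]; print("bucket",len(P),np.percentile(P,[1,50,99],axis=0).round(3).tolist())
# posts green
p,W=roi("top",235,240,400,310); m=(p[:,1]>p[:,2]+15)&(p[:,1]>p[:,0])&(W[:,2]>.14); P=W[m]; print("green",len(P),np.percentile(P,[2,50,98],axis=0).round(3).tolist())
E
```

```text
scene 1378 1135 n [0.744 0.398 0.537] yaw 0.491 tilt 32.5 ext [0.108 0.09 ] facecen [ 0.5322 -0.3992  0.1205] zmax 0.161
  topedge mid of +x face [ 0.511  -0.4105  0.1584] origin est [ 0.547  -0.3913  0.0719]
top 1049 681 n [0.745 0.402 0.532] yaw 0.495 tilt 32.2 ext [0.109 0.099] facecen [ 0.5334 -0.3984  0.1184] zmax 0.164
  topedge mid of +x face [ 0.5102 -0.411   0.1604] origin est [ 0.5479 -0.3906  0.0697]
tray rim pts 585 ((0.6982941627502441, 0.24196743965148926), (0.3275347650051117, 0.28106889128685), 0.3196777105331421) [[0.5339999794960022, 0.38199999928474426], [0.5350000262260437, 0.10100000351667404], [0.8629999756813049, 0.10199999809265137], [0.8610000014305115, 0.382999986410141]]
pedal top 367 [0.652 0.089 0.245] [[0.62, 0.066, 0.212], [0.684, 0.113, 0.261]]
pedal scene 132 [0.672 0.082 0.256] [[0.625, -0.101, 0.214], [1.062, 0.113, 0.725]]
bucket 2167 [[0.515, 0.166, 0.136], [0.598, 0.246, 0.161], [0.66, 0.312, 0.251]]
green 125 [[0.536, 0.14, 0.165], [0.557, 0.328, 0.182], [0.583, 0.337, 0.186]]
```

Call:
arm_command:
  series:
    - [[20,-5,-20],-0.12]
    - [[50,-13,-40],-0.25]
    - [[85,-22,-45],-0.38]
    - [[125,-32,-45],-0.5]
    - [[165,-43,-45],-0.62]
  grip: -1

```text
time_s: 0.6
tool_pos: [0.3654, -0.5118, 0.2379]
tool_rot: [180.0, 0.0, 56.0]
force: [0.9, 0.2, -0.2]
grip_width: 0.087
grasp_force: 0.0
```

Call:
arm_command:
  series:
    - [[34,13,0],-0.13]
    - [[68,26,0],-0.26]
    - [[102,39,0],-0.38]
    - [[136,52,0],-0.5]
    - [[168,65,0],-0.62]

```text
time_s: 1.1
tool_pos: [0.5139, -0.409, 0.2375]
tool_rot: [-180.0, -0.0, 91.6]
force: [-0.2, -0.5, 0.6]
grip_width: 0.0873
grasp_force: 0.0
```

Call:
arm_command:
  series:
    - [[0,0,0],-0.12]
    - [[0,0,0],-0.24]
    - [[0,0,0],-0.36]
    - [[0,0,15],-0.47]
    - [[0,0,35],-0.47]

```text
time_s: 1.6
tool_pos: [0.5133, -0.4107, 0.2032]
tool_rot: [180.0, 0.1, 118.3]
force: [0.3, -1.2, -0.1]
grip_width: 0.087
grasp_force: 0.0
```

Call:
arm_command:
  series:
    - [[0,0,20],0]
    - [[0,0,40],0]
    - [[0,0,58],0]
    - [[0,0,75],0]
    - [[0,0,75],0]

```text
time_s: 2.1
tool_pos: [0.5108, -0.4091, 0.1245]
tool_rot: [-179.9, -0.3, 118.2]
force: [-0.4, -0.1, -0.8]
grip_width: 0.0869
grasp_force: 0.0
```

```bash
python3 - <<'E'
from h import *
a,*_=grab("scene"); b,*_=grab("top")
cv2.imwrite("pics/g1.png",np.hstack([cv2.resize(a[170:310,40:180],(400,400),interpolation=2),cv2.resize(b[120:260,350:490],(400,400),interpolation=2)]))
o=env.get_obs();print(o["tool_pos"],o["force"])
E
```

```text
[ 0.51264315 -0.41026195  0.12777361] [ 0.02387396 -1.07983842 -0.10369174]
```

View pics/g1.png

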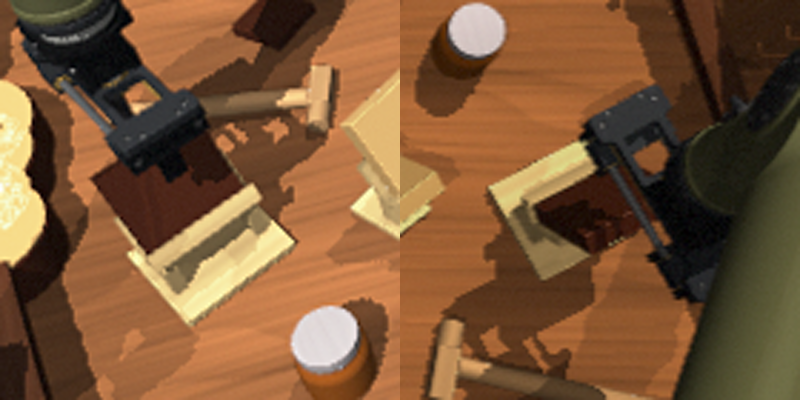

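Call:
arm_command:
  series:
    - [[0,0,0],0]
    - [[0,0,0],0]
    - [[0,0,0],0]
    - [[0,0,0],0]
    - [[0,0,0],0]
  grip: 1
  grip_force: 15

```text
time_s: 2.7
tool_pos: [0.513, -0.4105, 0.1282]
tool_rot: [180.0, 0.0, 118.2]
force: [0.2, 1.1, 0.1]
grip_width: 0.055
grasp_force: 0.0
```

Call:
arm_command:
  series:
    - [[0,0,0],0]
    - [[0,0,0],0]
    - [[0,0,0],0]
    - [[0,0,0],0]
    - [[0,0,0],0]

```text
time_s: 3.2
tool_pos: [0.5128, -0.4104, 0.1279]
tool_rot: [-180.0, 0.0, 118.2]
force: [0.2, -0.0, -0.1]
grip_width: 0.0146
grasp_force: 0.0
```

```bash
python3 - <<'E'
from h import *
a,*_=grab("scene"); b,*_=grab("top")
cv2.imwrite("pics/g2.png",np.hstack([cv2.resize(a[170:310,40:180],(400,400),interpolation=2),cv2.resize(b[120:260,350:490],(400,400),interpolation=2)]))
o=env.get_obs();print(o["tool_pos"],o["force"],o["grip_width"],o["qpos"])
E
```

```text
[ 0.51285692 -0.41040854  0.12796583] [ 0.35520167 -0.76563667  0.5521508 ] 0.00743051699735988 [ 56.19853232  23.33909472 -25.86403505  86.15835556  10.42424041
  72.88896771  57.29635522]
```

View pics/g2.png

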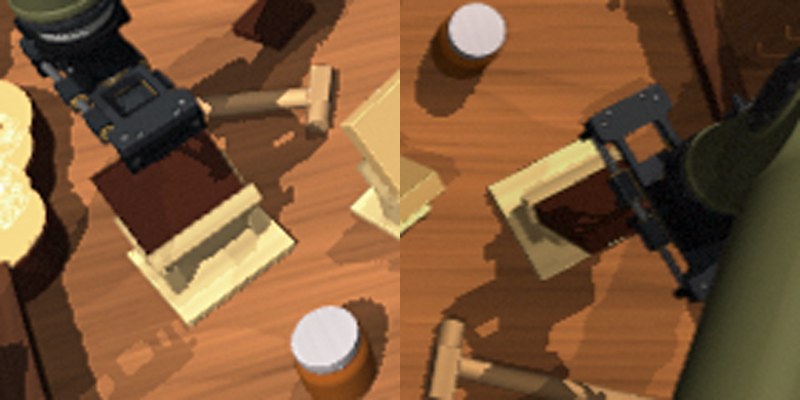

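```bash
python3 - <<'E'
from h import *
o=env.get_obs(); t=o["tool_pos"]; Rm=R.from_euler("xyz",o["tool_rot"],degrees=True).as_matrix()
for n in("scene","top"):
    p,d,W,c=grab(n); d0=np.load(n+".npz")["d"]
    m=(abs(d-d0)>.01)&(d>0); L=((W-t)@Rm*1000)   # tool coords
    k=m&(abs(L)<160).all(-1)
    P=L[k]; 
    print(n,k.sum())
    for z in range(-140,40,15):
        q=P[(P[:,2]>=z)&(P[:,2]<z+15)]
        if len(q)>3: print(z,len(q),q.min(0).round(),q.max(0).round())
    np.savez("cur_"+n,p=p,d=d,W=W)
E
```

```text
scene 1409
-140 252 [ -35.  -90. -140.] [  39.   96. -125.]
-125 418 [ -36.  -83. -125.] [  40.   93. -110.]
-110 99 [ -35.  -81. -110.] [  38.   89. -100.]
top 1331
-140 218 [ -34.  -94. -140.] [  40.   94. -125.]
-125 287 [ -26.  -85. -125.] [  40.   86. -110.]
-110 28 [  19.  -87. -109.] [  40.   86. -102.]
-80 5 [  5.  -4. -79.] [  9.   4. -75.]
-65 5 [ -4.  -9. -60.] [ 13.  -3. -51.]
-50 11 [  6. -11. -50.] [ 13.   8. -36.]
```

```bash
python3 - <<'E'
from h import *
o=env.get_obs(); t=o["tool_pos"]; Rm=R.from_euler("xyz",o["tool_rot"],degrees=True).as_matrix()
ims=[]
for n,(r,c) in(("scene",(215,110)),("top",(190,430))):
    z=np.load("cur_"+n+".npz"); z0=np.load(n+".npz")
    ims.append(cv2.resize(z["p"][r-45:r+45,c-30:c+30],(400,600),interpolation=cv2.INTER_CUBIC))
    cal=viewer.calibration(n);K=np.array(cal["K"]);T=np.array(cal["T"]); q=T[:3,:3].T@(t-T[:3,3]); print(n,"tcp px",K[0,0]*q[0]/-q[2]+K[0,2],-K[1,1]*q[1]/-q[2]+K[1,2])
    for nm,zz in(("old",z0),("new",z)):
        L=(zz["W"]-t)@Rm*1000; k=(abs(L[...,0])<57)&(abs(L[...,1])<70)&(L[...,2]<30)&(L[...,2]>-90)
        P=L[k]; h=np.histogram(P[:,2],bins=range(-95,40,10))[0]; print(n,nm,k.sum(),h)
        kk=(abs(P[:,0])<60)&(P[:,2]<-25)
        print(P[kk][:,1:].round().astype(int)[:: max(1,kk.sum()//12)].tolist())
cv2.imwrite("pics/g3.png",np.hstack(ims))
E
```

```text
scene tcp px 94.69620473261111 228.05945778152494
scene old 1131 [  0   0   0   0   0   0 131 225 169 182 165 168  91]
[[-8, -27], [0, -28], [1, -30], [0, -26], [0, -29], [-2, -27], [-1, -30], [0, -26], [6, -26], [0, -28], [-7, -27], [2, -27], [1, -25], [4, -27]]
scene new 900 [  0   0   0   0   0   0  37  87 169 185 175 154  93]
[[-7, -27], [1, -33], [1, -31], [3, -27], [-1, -30], [4, -27], [0, -29], [-5, -28], [-1, -25], [-4, -28], [3, -26], [0, -27], [3, -26]]
top tcp px 426.3553015748783 194.7838637833356
top old 830 [  0   0   0   0   0   1 163 243 106  90  86  97  44]
[[2, -26], [-3, -27], [-9, -28], [-2, -28], [-13, -27], [-2, -32], [-6, -32], [-3, -28], [-7, -29], [-8, -26], [-2, -30], [-7, -26], [-14, -25]]
top new 490 [  0   8   0   2   7  10  81 115  54  64  51  63  35]
[[4, -78], [5, -33], [-1, -28], [-5, -51], [-8, -60], [-9, -52], [-9, -27], [-5, -32], [-5, -29], [-5, -25], [-4, -29], [-16, -25]]
```

View pics/g3.png

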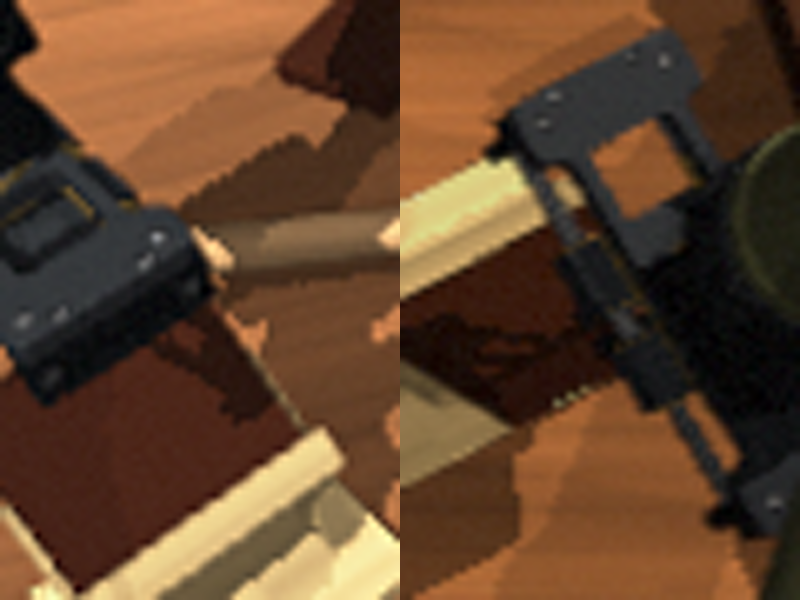

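Call:
arm_command:
  series:
    - [[0,0,0],0]
    - [[0,0,0],0]
    - [[0,0,0],0]
    - [[0,0,0],0]
    - [[0,0,0],0]
  grip: -1

```text
time_s: 3.9
tool_pos: [0.5129, -0.4104, 0.128]
tool_rot: [-180.0, 0.0, 118.2]
force: [0.3, 0.5, 0.1]
grip_width: 0.0347
grasp_force: 0.0
```

Call:
arm_command:
  series:
    - [[0,0,0],0]
    - [[0,0,0],0]
    - [[0,0,0],0]
    - [[0,0,0],0]
    - [[0,0,0],0]

```text
time_s: 4.4
tool_pos: [0.5129, -0.4104, 0.128]
tool_rot: [-180.0, 0.0, 118.2]
force: [0.6, -0.3, 0.0]
grip_width: 0.0745
grasp_force: 0.0
```

```bash
python3 - <<'E'
from h import *
o=env.get_obs(); t=o["tool_pos"]; Rm=R.from_euler("xyz",o["tool_rot"],degrees=True).as_matrix(); print(o["grip_width"],t)
for n in("scene","top"):
    p,d,W,c=grab(n); d0=np.load(n+".npz")["d"]
    L=((W-t)@Rm*1000); k=(d0-d>.008)&(d>0)&(abs(L[...,0])<45)&(abs(L[...,1])<100)&(L[...,2]>-110)&(L[...,2]<30)
    P=L[k]; print(n,k.sum())
    for z in range(-110,30,10):
        q=P[(P[:,2]>=z)&(P[:,2]<z+10)]
        if len(q): print(z,len(q),q.min(0).round(),q.max(0).round())
E
```

```text
0.0745365174523147 [ 0.51285749 -0.41038141  0.12796551]
scene 191
-110 84 [ -36.  -81. -110.] [  38.   89. -100.]
-80 10 [ -4. -39. -76.] [ 11. -35. -70.]
-70 17 [ -2. -44. -69.] [ 13. -37. -60.]
-60 32 [ -8. -42. -59.] [ 13.  49. -50.]
-50 24 [ -9. -44. -50.] [ 14.  47. -40.]
-40 22 [ -9.  43. -40.] [ 13.  48. -30.]
-30 1 [ 11.  43. -29.] [ 11.  43. -29.]
10 1 [-21.  30.  13.] [-21.  30.  13.]
top 67
-110 26 [  17.  -87. -110.] [  40.   86. -100.]
-100 1 [ 12. -44. -90.] [ 12. -44. -90.]
-90 5 [  7. -44. -82.] [ 11.  43. -81.]
-80 4 [  2. -44. -78.] [  6.  41. -77.]
-70 2 [  2. -46. -70.] [ 12. -40. -62.]
-60 10 [ -8. -48. -59.] [ 12.  42. -50.]
-50 8 [  9. -47. -48.] [ 13.  47. -40.]
-40 8 [  4. -48. -40.] [ 13.  45. -32.]
-30 2 [  9. -46. -30.] [ 10. -40. -29.]
-20 1 [-22.  11. -16.] [-22.  11. -16.]
```

The open fingers end about 30 mm above the reported TCP, not 8 mm below it. That is why they closed above the block, so I go 38 mm lower.

Call:
arm_command:
  series:
    - [[0,0,5],0]
    - [[0,0,10],0]
    - [[0,0,15],0]
    - [[0,0,20],0]
    - [[0,0,20],0]

```text
time_s: 5.0
tool_pos: [0.5122, -0.41, 0.1067]
tool_rot: [-180.0, -0.1, 118.2]
force: [-0.8, -1.1, -0.2]
grip_width: 0.0872
grasp_force: 0.0
```

Call:
arm_command:
  series:
    - [[0,0,5],0]
    - [[0,0,10],0]
    - [[0,0,15],0]
    - [[0,0,18],0]
    - [[0,0,18],0]

```text
time_s: 5.5
tool_pos: [0.5125, -0.4101, 0.0892]
tool_rot: [-180.0, -0.1, 118.2]
force: [-0.1, 0.0, 0.4]
grip_width: 0.0872
grasp_force: 0.0
```

Call:
arm_command:
  series:
    - [[0,0,0],0]
    - [[0,0,0],0]
    - [[0,0,0],0]
    - [[0,0,0],0]
    - [[0,0,0],0]
  grip: 1
  grip_force: 15

```text
time_s: 6.0
tool_pos: [0.5129, -0.4104, 0.0901]
tool_rot: [180.0, 0.0, 118.2]
force: [-0.8, -0.6, 0.5]
grip_width: 0.0551
grasp_force: 0.0
```

Call:
arm_command:
  series:
    - [[0,0,0],0]
    - [[0,0,0],0]
    - [[0,0,0],0]
    - [[0,0,0],0]
    - [[0,0,0],0]

```text
time_s: 6.5
tool_pos: [0.5139, -0.4101, 0.0907]
tool_rot: [179.9, 0.1, 118.2]
force: [1.6, 2.4, 4.1]
grip_width: 0.0415
grasp_force: 13.5
```

Call:
arm_command:
  series:
    - [[0,-2,-4],0]
    - [[0,-5,-8],0]
    - [[0,-7,-12],0]
    - [[0,-10,-16],0]
    - [[0,-12,-20],0]

```text
time_s: 7.0
tool_pos: [0.5031, -0.4146, 0.1095]
tool_rot: [179.9, -0.1, 118.3]
force: [3.9, 1.8, -1.5]
grip_width: 0.0415
grasp_force: 13.1
```

```bash
cat > blk.py <<'E'
from h import *
o=env.get_obs(); t=o["tool_pos"]; print("tcp",t.round(4),"w",o["grip_width"],"gf",o["grasp_force"],o["force"].round(1))
for n in("scene","top"):
    p,d,W,c=grab(n); p=p.astype(int); L=W-t
    m=(p[...,2]>p[...,0]+12)&(p.max(-1)<115)&(abs(L)<.13).all(-1)&(W[...,2]>.05)
    m=cv2.morphologyEx(m.astype(np.uint8),cv2.MORPH_OPEN,np.ones((3,3)))>0
    P=W[m]
    if len(P)<60: print(n,len(P)); continue
    rng=np.random.default_rng(0);best=np.zeros(len(P),bool)
    for _ in range(300):
        a=P[rng.choice(len(P),3,False)]; q=np.cross(a[1]-a[0],a[2]-a[0]); l=np.linalg.norm(q)
        if l<1e-5: continue
        k=abs((P-a[0])@q/l)<.003
        if k.sum()>best.sum(): best=k
    Q=P[best]; nn=np.linalg.svd(Q-Q.mean(0))[2][2]; nn*=np.sign(nn[0])
    print(n,len(P),len(Q),"n",nn.round(3),"yaw",np.degrees(np.arctan2(nn[1],nn[0])).round(1),"tilt",np.degrees(np.arcsin(nn[2])).round(1),"lo",np.percentile(Q,1,axis=0).round(3),"hi",np.percentile(Q,99,axis=0).round(3),"mean",Q.mean(0).round(3))
E
python3 blk.py
```

```text
tcp [ 0.5031 -0.4146  0.1095] w 0.0415451247493311 gf 13.122590370476246 [ 3.9  1.8 -1.5]
scene 1064 816 n [0.756 0.395 0.522] yaw 27.6 tilt 31.5 lo [ 0.501 -0.458  0.093] hi [ 0.567 -0.348  0.175] mean [ 0.534 -0.407  0.123]
top 576 356 n [0.742 0.407 0.533] yaw 28.8 tilt 32.2 lo [ 0.476 -0.403  0.096] hi [ 0.545 -0.348  0.179] mean [ 0.509 -0.378  0.138]
```

Call:
arm_command:
  series:
    - [[0,-5,-8],0]
    - [[0,-10,-16],0]
    - [[0,-15,-24],0]
    - [[0,-20,-32],0]
    - [[0,-25,-40],0]

```text
time_s: 7.6
tool_pos: [0.4776, -0.4291, 0.1495]
tool_rot: [-179.8, -0.1, 118.1]
force: [-0.5, 0.0, -1.6]
grip_width: 0.0237
grasp_force: 15.0
```

Call:
arm_command:
  series:
    - [[0,0,-16],0]
    - [[0,0,-32],0]
    - [[0,0,-48],0]
    - [[0,0,-64],0]
    - [[0,0,-80],0]

```text
time_s: 8.1
tool_pos: [0.4805, -0.4278, 0.2318]
tool_rot: [180.0, 0.0, 118.2]
force: [0.1, -1.2, -1.0]
grip_width: 0.0237
grasp_force: 15.0
```

```bash
python3 blk.py
```

```text
tcp [ 0.4805 -0.4278  0.2318] w 0.023720234968300995 gf 14.97494637966156 [ 0.1 -1.2 -1. ]
scene 1230 1119 n [ 0.882  0.47  -0.027] yaw 28.0 tilt -1.6 lo [ 0.463 -0.469  0.17 ] hi [ 0.515 -0.375  0.268] mean [ 0.49  -0.424  0.22 ]
top 388 192 n [ 0.04   0.038 -0.998] yaw 43.8 tilt -86.9 lo [ 0.448 -0.447  0.269] hi [ 0.491 -0.378  0.275] mean [ 0.469 -0.408  0.272]
```

Call:
arm_command:
  series:
    - [[0,0,-15],0]
    - [[0,0,-40],0]
    - [[0,0,-70],0]
    - [[5,4,-100],0]
    - [[18,13,-125],0]
  grip_force: 30

```text
time_s: 8.7
tool_pos: [0.4823, -0.4072, 0.3562]
tool_rot: [-180.0, 0.0, 118.0]
force: [-0.6, 0.4, -0.9]
grip_width: 0.0234
grasp_force: 30.0
```

Call:
arm_command:
  series:
    - [[22,16,0],0]
    - [[46,33,0],0]
    - [[70,50,0],0]
    - [[94,68,0],0]
    - [[118,85,0],0]

```text
time_s: 9.2
tool_pos: [0.5022, -0.2602, 0.355]
tool_rot: [-180.0, -0.0, 118.2]
force: [-0.5, 0.3, -1.3]
grip_width: 0.0231
grasp_force: 30.0
```

Call:
arm_command:
  series:
    - [[26,18,0],0]
    - [[52,37,0],0]
    - [[78,56,0],0]
    - [[104,75,0],0]
    - [[130,93,0],0]

```text
time_s: 9.7
tool_pos: [0.5227, -0.1017, 0.3551]
tool_rot: [-180.0, -0.0, 118.2]
force: [-0.0, -1.0, -1.8]
grip_width: 0.0234
grasp_force: 30.0
```

Call:
arm_command:
  series:
    - [[26,18,0],0]
    - [[52,37,0],0]
    - [[78,56,0],0]
    - [[104,75,0],0]
    - [[130,93,0],0]

```text
time_s: 10.2
tool_pos: [0.5432, 0.0566, 0.3551]
tool_rot: [-180.0, 0.0, 118.2]
force: [0.6, -0.2, -1.2]
grip_width: 0.0239
grasp_force: 30.0
```

Call:
arm_command:
  series:
    - [[26,18,0],0]
    - [[52,37,0],0]
    - [[78,56,0],0]
    - [[104,75,0],0]
    - [[125,90,0],0]

```text
time_s: 10.7
tool_pos: [0.5633, 0.2099, 0.3549]
tool_rot: [-180.0, -0.0, 118.3]
force: [0.2, -0.9, -1.1]
grip_width: 0.0239
grasp_force: 30.0
```

Call:
arm_command:
  series:
    - [[8,6,0],0.1]
    - [[16,12,0],0.22]
    - [[26,19,0],0.34]
    - [[26,19,0],0.45]
    - [[26,19,0],0.492]

```text
time_s: 11.2
tool_pos: [0.5678, 0.2404, 0.3548]
tool_rot: [-179.9, 0.0, 89.9]
force: [0.0, 0.4, -1.8]
grip_width: 0.0235
grasp_force: 30.0
```

```bash
python3 blk.py; python3 - <<'E'
from h import *
o=env.get_obs(); t=o["tool_pos"]; Rm=R.from_euler("xyz",o["tool_rot"],degrees=True).as_matrix(); print(o["tool_rot"])
ims=[]
for n in("scene","top"):
    p,d,W,c=grab(n); L=((W-t)@Rm*1000); q=p.astype(int)
    k=(np.ptp(q,axis=-1)<14)&(q.max(-1)<90)&(abs(L[...,0])<20)&(abs(L[...,1])<45)&(L[...,2]>-100)&(L[...,2]<20)
    print(n,np.sort(L[k][:,2])[-12:].round() if k.any() else None)
    v,u=np.where((abs(L)<150).all(-1)); v0,u0=int(v.mean())-70,int(u.mean())-70
    v0=max(v0,0); ims.append(cv2.resize(p[v0:v0+140,u0:u0+140],(400,400),interpolation=2))
cv2.imwrite("pics/g4.png",np.hstack(ims))
E
```

```text
tcp [0.5678 0.2404 0.3548] w 0.023534942776102637 gf 29.9741792678833 [ 0.   0.4 -1.8]
scene 1189 984 n [ 1.    -0.007 -0.029] yaw -0.4 tilt -1.6 lo [0.574 0.186 0.294] hi [0.581 0.294 0.392] mean [0.577 0.238 0.343]
top 0
[-1.79955462e+02  3.15393820e-02  9.00078074e+01]
scene [-34. -34. -34. -33. -33. -33. -33. -32. -32. -32. -31. -31.]
top None
```

View pics/g4.png

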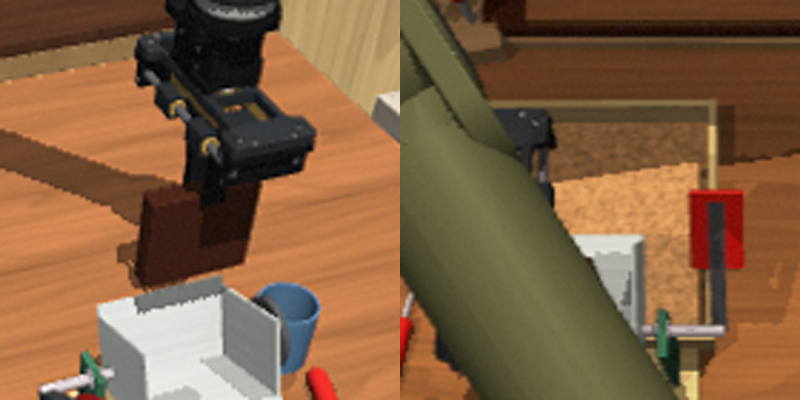

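Call:
arm_command:
  series:
    - [[0,1,12],0]
    - [[0,2,28],0]
    - [[0,3,44],0]
    - [[0,3,60],0]
    - [[0,3,75],0]

```text
time_s: 11.9
tool_pos: [0.5709, 0.2394, 0.2781]
tool_rot: [-179.9, 0.0, 90.0]
force: [0.7, -0.1, -1.1]
grip_width: 0.0237
grasp_force: 30.0
```

Call:
arm_command:
  series:
    - [[0,0,15],0]
    - [[0,0,30],0]
    - [[0,0,42],0]
    - [[0,0,52],0]
    - [[0,0,60],0]

```text
time_s: 12.4
tool_pos: [0.5711, 0.2399, 0.2191]
tool_rot: [-180.0, 0.0, 90.0]
force: [0.4, 0.6, -1.4]
grip_width: 0.0237
grasp_force: 30.0
```

Call:
arm_command:
  series:
    - [[0,0,2],0]
    - [[0,0,4],0]
    - [[0,0,6],0]
    - [[0,0,8],0]
    - [[0,0,9],0]

```text
time_s: 12.9
tool_pos: [0.5713, 0.24, 0.211]
tool_rot: [180.0, -0.0, 90.0]
force: [0.4, 0.8, -1.3]
grip_width: 0.0233
grasp_force: 30.0
```

Call:
arm_command:
  series:
    - [[0,0,1],0]
    - [[0,0,2],0]
    - [[0,0,3],0]
    - [[0,0,4],0]
    - [[0,0,4],0]

```text
time_s: 13.4
tool_pos: [0.5717, 0.2404, 0.2099]
tool_rot: [179.8, -0.0, 90.0]
force: [-2.7, -1.5, 11.3]
grip_width: 0.0237
grasp_force: 30.2
```

Call:
arm_command:
  series:
    - [[0,0,1],0]
    - [[0,0,2],0]
    - [[0,0,3],0]
    - [[0,0,3],0]
    - [[0,0,3],0]

```text
time_s: 13.9
tool_pos: [0.5722, 0.2406, 0.2097]
tool_rot: [179.7, -0.0, 90.0]
force: [-6.3, -3.5, 23.0]
grip_width: 0.0237
grasp_force: 30.4
```

Call:
arm_command:
  series:
    - [[0,0,-2],0]
    - [[0,0,-4],0]
    - [[0,0,-4],0]
    - [[0,0,-4],0]
    - [[0,0,-4],0]
  grip_force: 10

```text
time_s: 14.4
tool_pos: [0.572, 0.2405, 0.2096]
tool_rot: [179.9, -0.0, 90.0]
force: [-1.3, -0.2, 7.1]
grip_width: 0.0235
grasp_force: 10.1
```

Call:
arm_command:
  series:
    - [[0,0,0],0]
    - [[0,0,0],0]
    - [[0,0,0],0]
    - [[0,0,0],0]
    - [[0,0,0],0]
  grip: -0.2

```text
time_s: 14.9
tool_pos: [0.5711, 0.2398, 0.2075]
tool_rot: [-180.0, 0.0, 90.0]
force: [0.6, 0.5, 0.3]
grip_width: 0.0506
grasp_force: 0.1
```

Call:
arm_command:
  series:
    - [[0,0,0],0]
    - [[0,0,0],0]
    - [[0,0,0],0]
    - [[0,0,0],0]
    - [[0,0,0],0]
  grip: -0.7

```text
time_s: 15.4
tool_pos: [0.5712, 0.2399, 0.2079]
tool_rot: [-180.0, 0.0, 90.0]
force: [0.1, -0.6, -0.8]
grip_width: 0.0732
grasp_force: 0.1
```

```bash
python3 blk.py
```

```text
tcp [0.5712 0.2399 0.2079] w 0.07324633594583004 gf 0.1257347292266786 [ 0.1 -0.6 -0.8]
scene 710 578 n [ 0.975 -0.003  0.224] yaw -0.2 tilt 12.9 lo [0.554 0.187 0.15 ] hi [0.579 0.291 0.244] mean [0.568 0.233 0.197]
top 0
```

Call:
arm_command:
  series:
    - [[0,0,0],0]
    - [[0,0,0],0]
    - [[0,0,0],0]
    - [[0,0,-2],0]
    - [[0,0,-5],0]
  grip: -1

```text
time_s: 16.0
tool_pos: [0.5712, 0.2398, 0.213]
tool_rot: [-180.0, 0.0, 90.0]
force: [0.1, 0.4, -0.2]
grip_width: 0.0873
grasp_force: 0.0
```

Call:
arm_command:
  series:
    - [[0,0,-10],0]
    - [[0,0,-22],0]
    - [[0,0,-37],0]
    - [[0,0,-57],0]
    - [[0,0,-80],0]

```text
time_s: 16.5
tool_pos: [0.5711, 0.2399, 0.2947]
tool_rot: [180.0, -0.0, 90.0]
force: [-0.6, -0.3, 1.3]
grip_width: 0.0873
grasp_force: 0.0
```

```bash
sed -i 's/<.13)/<.2)/' blk.py; python3 blk.py
```

```text
tcp [0.5711 0.2399 0.2947] w 0.08726555288301495 gf 0.0 [-0.6 -0.3  1.3]
scene 983 800 n [0.925 0.007 0.379] yaw 0.4 tilt 22.3 lo [0.536 0.188 0.148] hi [0.575 0.293 0.239] mean [0.554 0.244 0.197]
top 0
```

Call:
arm_command:
  series:
    - [[-20,8,0],0]
    - [[-50,22,0],0]
    - [[-85,38,0],0]
    - [[-120,55,0],0]
    - [[-149,70,0],0]
  grip: 1

```text
time_s: 17.1
tool_pos: [0.642, 0.0882, 0.293]
tool_rot: [180.0, 0.1, 89.9]
force: [0.6, 0.8, -0.0]
grip_width: 0.0548
grasp_force: 0.0
```

Call:
arm_command:
  series:
    - [[0,0,10],0]
    - [[0,0,25],0]
    - [[0,0,40],0]
    - [[0,0,55],0]
    - [[0,0,65],0]

```text
time_s: 17.6
tool_pos: [0.64, 0.092, 0.2258]
tool_rot: [-179.9, 0.0, 90.1]
force: [-0.8, -0.1, -0.1]
grip_width: 0.0151
grasp_force: 0.0
```

Call:
arm_command:
  series:
    - [[0,0,4],0]
    - [[0,0,8],0]
    - [[0,0,12],0]
    - [[0,0,16],0]
    - [[0,0,20],0]

```text
time_s: 18.1
tool_pos: [0.6415, 0.091, 0.208]
tool_rot: [180.0, 0.0, 90.0]
force: [-1.7, 1.0, 0.2]
grip_width: 0.0004
grasp_force: 0.0
```

```bash
python3 - <<'E'
from h import *
o=env.get_obs();print(o["tool_pos"],o["force"],o["grip_width"])
p,*_=grab("scene"); cv2.imwrite("pics/p1.png",cv2.resize(p[100:280,220:420],(660,594),interpolation=2))
E
```

```text
[0.64146528 0.09095152 0.2080006 ] [-1.70727284  1.03075599  0.24609841] 0.0004259011214017188
```

View pics/p1.png

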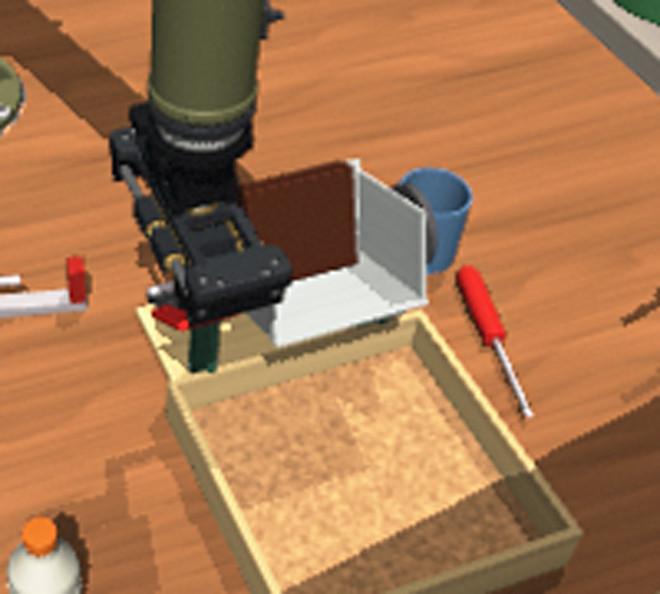

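The block (300,220) stands in the bucket, leaning on the back wall, and the closed fingers are just above the pedal (180,315). Now I press down.

Call:
arm_command:
  series:
    - [[0,0,5],0]
    - [[0,0,10],0]
    - [[0,0,16],0]
    - [[0,0,23],0]
    - [[0,0,30],0]

```text
time_s: 18.65
tool_pos: [0.643, 0.0914, 0.1801]
tool_rot: [179.7, -0.0, 90.0]
force: [-0.7, 0.7, 6.2]
grip_width: 0.0006
grasp_force: 3.1
```

Call:
arm_command:
  series:
    - [[0,0,8],0]
    - [[0,0,16],0]
    - [[0,0,24],0]
    - [[0,0,32],0]
    - [[0,0,40],0]

```text
time_s: 19.15
tool_pos: [0.6435, 0.0911, 0.1392]
tool_rot: [179.7, -0.0, 90.0]
force: [2.2, -0.4, 7.4]
grip_width: 0.0009
grasp_force: 3.6
```

Call:
arm_command:
  series:
    - [[0,0,6],0]
    - [[0,0,12],0]
    - [[0,0,18],0]
    - [[0,0,24],0]
    - [[0,0,30],0]

```text
time_s: 19.65
tool_pos: [0.6422, 0.0914, 0.1094]
tool_rot: [179.9, -0.0, 90.0]
force: [-0.6, -0.5, 10.3]
grip_width: 0.0007
grasp_force: 4.3
```

```bash
python3 - <<'E'
from h import *
o=env.get_obs();print(o["tool_pos"],o["force"],o["grip_width"])
p,*_=grab("scene"); cv2.imwrite("pics/p2.png",cv2.resize(p[100:280,220:420],(660,594),interpolation=2))
E
```

```text
[0.64217203 0.09139168 0.10941254] [-0.55856729 -0.46424987 10.32628654] 0.0006598790105879337
```

View pics/p2.png

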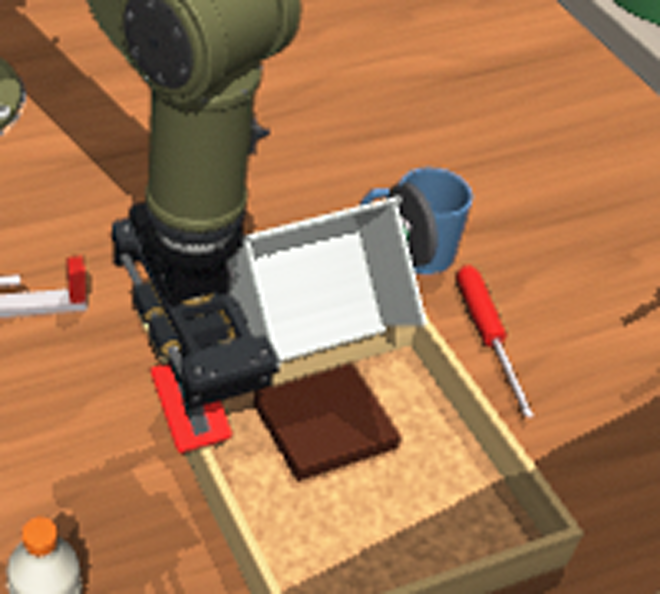

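The block (328,420) is in the tray. I press a little further so the bucket is surely past 1.0 rad.

Call:
arm_command:
  series:
    - [[0,0,2],0]
    - [[0,0,4],0]
    - [[0,0,6],0]
    - [[0,0,8],0]
    - [[0,0,8],0]

```text
time_s: 20.2
tool_pos: [0.6427, 0.0915, 0.1016]
tool_rot: [179.8, -0.0, 90.0]
force: [0.5, -0.2, 8.8]
grip_width: 0.0001
grasp_force: 4.1
```

```bash
python3 - <<'E'
from h import *
o=env.get_obs();print(o["tool_pos"],o["force"])
p,d,W,c=grab("scene"); q=p.astype(int)
# pedal plane slope (red, near x .6-.7,y .05-.13)
m=(q[...,2]>110)&(q[...,1]<70)&(q[...,0]<70)&(abs(W[...,0]-.65)<.08)&(abs(W[...,1]-.09)<.05)&(W[...,2]>.05)
P=W[m]; a=np.polyfit(P[:,0],P[:,2],1)[0]; print(m.sum(),"pedal deg",np.degrees(np.arctan(a)),"angle",np.radians(38)-np.arctan(a))
E
```

```text
[0.64266653 0.09152856 0.10158806] [ 0.45726058 -0.20510727  8.82827113]
232 pedal deg -26.3497755357281 angle 1.1231154560177532
```

Call:
arm_command:
  series:
    - [[0,0,2],0]
    - [[0,0,4],0]
    - [[0,0,4],0]
    - [[0,0,4],0]
    - [[0,0,4],0]

```text
time_s: 20.75
tool_pos: [0.6441, 0.0917, 0.0994]
tool_rot: [179.6, -0.0, 90.0]
force: [0.6, -0.9, 13.4]
grip_width: 0.0004
grasp_force: 6.0
```

Call:
arm_command:
  series:
    - [[0,0,-12],0]
    - [[0,0,-26],0]
    - [[0,0,-40],0]
    - [[0,0,-54],0]
    - [[0,0,-68],0]

```text
time_s: 21.25
tool_pos: [0.6398, 0.0909, 0.1645]
tool_rot: [-179.8, 0.0, 90.0]
force: [-2.6, -0.7, 2.1]
grip_width: 0.0003
grasp_force: 1.6
```

Call:
arm_command:
  series:
    - [[0,0,-18],0]
    - [[0,0,-40],0]
    - [[0,0,-64],0]
    - [[0,0,-90],0]
    - [[0,0,-120],0]

```text
time_s: 21.75
tool_pos: [0.6395, 0.0907, 0.2831]
tool_rot: [-179.7, 0.0, 90.0]
force: [-0.0, 0.1, -0.3]
grip_width: 0.0001
grasp_force: 0.0
```

Call:
arm_command:
  series:
    - [[-20,0,-15],0]
    - [[-45,0,-30],0]
    - [[-75,0,-45],0]
    - [[-100,0,-60],0]
    - [[-110,0,-60],0]

```text
time_s: 22.25
tool_pos: [0.6413, -0.0223, 0.3448]
tool_rot: [180.0, 0.1, 89.8]
force: [0.8, -0.6, 0.6]
grip_width: 0.0006
grasp_force: 0.0
```

Call:
arm_command:
  series:
    - [[0,0,0],0]
    - [[0,0,0],0]
    - [[0,0,0],0]
    - [[0,0,0],0]
    - [[0,0,0],0]

```text
time_s: 22.75
tool_pos: [0.641, -0.0179, 0.3436]
tool_rot: [-180.0, -0.0, 90.1]
force: [0.1, -0.7, -0.0]
grip_width: 0.0006
grasp_force: 0.0
```

```bash
python3 - <<'E'
from h import *
o=env.get_obs();print(o["tool_pos"],o["force"])
p,*_=grab("scene"); cv2.imwrite("pics/p3.png",cv2.resize(p,(800,600),interpolation=2))
E
```

```text
[ 0.6410317  -0.01791758  0.34362266] [ 0.10735598 -0.74097217 -0.04814655]
```

View pics/p3.png

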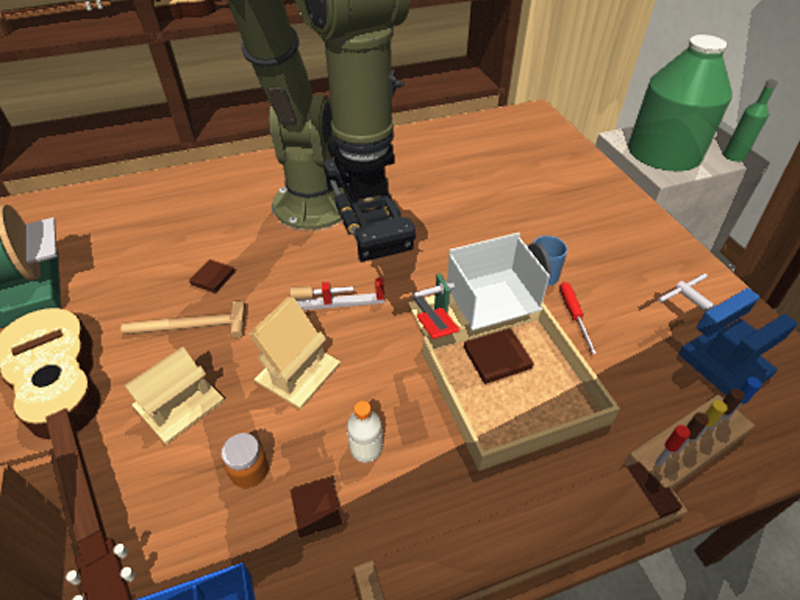

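The block lies in the tray at (498,355), but the pedal (438,320) is lower than at the start. I wait a little longer and measure the bucket angle.

Call:
arm_command:
  series:
    - [[0,0,0],0]
    - [[0,0,0],0]
    - [[0,0,0],0]
    - [[0,0,0],0]
    - [[0,0,0],0]

```text
time_s: 23.3
tool_pos: [0.6412, -0.0191, 0.3439]
tool_rot: [180.0, 0.0, 90.0]
force: [0.6, 0.2, 0.4]
grip_width: 0.0004
grasp_force: 0.0
```

```bash
cat > ang.py <<'E'
from h import *
print(env.get_obs()["time_s"])
def pl(n,p,W):
    q=p.astype(int)
    m=(q[...,2]>110)&(q[...,1]<70)&(q[...,0]<70)&(abs(W[...,0]-.65)<.08)&(abs(W[...,1]-.09)<.04)&(W[...,2]>.05)
    P=W[m]; a=np.polyfit(P[:,0],P[:,2],1)[0] if m.sum()>20 else np.nan; print(n,m.sum(),"pedal deg",np.degrees(np.arctan(a)).round(1),P.mean(0).round(3))
for n in("scene","top"):
    z=np.load(n+".npz"); pl(n+" start",z["p"],z["W"]); p,d,W,c=grab(n); pl(n+" now",p,W); np.savez("end_"+n,p=p,W=W,d=d)
    q=p.astype(int); m=(q.max(-1)<115)&(q[...,2]>q[...,0]+12)&(abs(W[...,0]-.7)<.12)&(abs(W[...,1]-.24)<.12)&(W[...,2]>.02)&(W[...,2]<.08)
    P=W[m]; print(" block",m.sum(),np.percentile(P,[2,98],axis=0).round(3).tolist() if m.any() else "")
E
python3 ang.py
```

```text
23.3
scene start 135 pedal deg 35.2 [0.664 0.087 0.245]
scene now 242 pedal deg 21.0 [0.675 0.088 0.206]
 block 1087 [[0.586, 0.136, 0.022], [0.703, 0.308, 0.042]]
top start 371 pedal deg 36.7 [0.654 0.089 0.239]
top now 375 pedal deg 17.8 [0.668 0.09  0.205]
 block 83 [[0.581, 0.122, 0.029], [0.701, 0.29, 0.055]]
```

The bucket is hung up at about 0.3 rad, on the latch bump, because I followed it up too slowly. I press it over again and release it fast.

Call:
arm_command:
  series:
    - [[20,0,0],0]
    - [[50,0,0],0]
    - [[85,0,20],0]
    - [[110,0,50],0]
    - [[110,0,90],0]

```text
time_s: 23.9
tool_pos: [0.6411, 0.0978, 0.2551]
tool_rot: [179.8, -0.2, 90.4]
force: [0.6, -0.1, 0.6]
grip_width: 0.0007
grasp_force: 0.0
```

Call:
arm_command:
  series:
    - [[0,0,15],0]
    - [[0,0,35],0]
    - [[0,0,55],0]
    - [[0,0,75],0]
    - [[0,0,90],0]

```text
time_s: 24.4
tool_pos: [0.642, 0.0894, 0.1637]
tool_rot: [180.0, 0.0, 89.9]
force: [1.3, -1.0, 5.8]
grip_width: 0.0004
grasp_force: 2.6
```

Call:
arm_command:
  series:
    - [[0,0,15],0]
    - [[0,0,30],0]
    - [[0,0,45],0]
    - [[0,0,60],0]
    - [[0,0,62],0]

```text
time_s: 24.9
tool_pos: [0.6424, 0.0907, 0.1029]
tool_rot: [179.9, -0.0, 89.9]
force: [-0.1, 0.5, 9.8]
grip_width: 0.0003
grasp_force: 4.1
```

Call:
arm_command:
  series:
    - [[0,0,-50],0]
    - [[0,0,-100],0]
    - [[0,0,-150],0]
    - [[0,0,-200],0]
    - [[0,0,-220],0]

```text
time_s: 25.4
tool_pos: [0.643, 0.0912, 0.3285]
tool_rot: [179.5, -0.1, 89.9]
force: [0.0, 0.3, 0.1]
grip_width: 0.0003
grasp_force: 0.0
```

Call:
arm_command:
  series:
    - [[0,0,-10],0]
    - [[0,0,-20],0]
    - [[0,0,-20],0]
    - [[0,0,-20],0]
    - [[0,0,-20],0]

```text
time_s: 25.9
tool_pos: [0.6408, 0.0906, 0.3402]
tool_rot: [-179.9, 0.0, 90.0]
force: [-0.3, -0.4, -0.5]
grip_width: 0.0004
grasp_force: 0.0
```

```bash
python3 ang.py
```

```text
25.9
scene start 135 pedal deg 35.2 [0.664 0.087 0.245]
scene now 140 pedal deg 35.5 [0.663 0.086 0.245]
 block 1034 [[0.583, 0.186, 0.022], [0.703, 0.32, 0.057]]
top start 371 pedal deg 36.7 [0.654 0.089 0.239]
top now 0 pedal deg nan [nan nan nan]
 block 23 [[0.58, 0.121, 0.02], [0.582, 0.175, 0.057]]ang.py:6: RuntimeWarning: Mean of empty slice.
  P=W[m]; a=np.polyfit(P[:,0],P[:,2],1)[0] if m.sum()>20 else np.nan; print(n,m.sum(),"pedal deg",np.degrees(np.arctan(a)).round(1),P.mean(0).round(3))
  ret = um.true_divide(
```

```bash
python3 -c "
from h import *
print(env.sign_off())"
```

```text
the job is handed in; nothing more can be done
None
```

I handed the job in: the dark block was lowered into the bucket and dumped into the tray, and the bucket is back at its start angle with the arm clear. The first release left it hung at about 0.3 rad, so I tipped it again and let go faster. The pale block and the bystanders showed no visible movement in the last picture, taken before that second tip. The hand-in gave no verdict.

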